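# Shim a rocking dial-gauge stand

## Task

The dial-gauge stand on the bench rocks because one of its four feet has lost its rubber pad. Push the steel levelling wedge along the bench, thin end first, under that bare foot until it is wedged tight and the stand, still level, can no longer rock, then press down firmly on the corner of the base plate above the wedge to check that it holds. Only push and press with the fingers: do not pick up the wedge or the stand, do not shove the stand out of place, leave the other things on the bench where they are, and finish clear of everything.

Things in the scene. Friction and masses are not known exactly. Their poses are not given: they have to be found in the camera images.
- stand: Dial-gauge comparator stand, 4 kg, loose on the bench, level at rest. Grey base plate 220 (x) x 180 (y) x 18 mm, top 36 mm above the bench. Origin on the bench under its middle; z up, -x its front. Feet at x +-90, y +-70 mm, all with 8 mm rubber pads except the front-left (-90, +70). A column at x +70, y 0, 233 mm high, carries a dial gauge over the middle (x -23 to +95, |y| under 55).
- bare_foot (a point): Centre of the flat underside of the padless foot, a steel stud 22 mm across; 8 mm above the bench when level. The plate's underside is 18 mm up and its edges 20 mm out (stand's -x and +y). The stand is level on its other three feet until pushed down at this corner. Friction of about 20 N holds it in place on the bench.
- bare_corner_top (a point): Point on the top of the base plate straight above the bare foot, 36 mm above the bench, 20 mm from either edge: the place to press, within 50 mm. Without the wedge the corner rocks down 8 mm under about 7 N here, so a firm press to check it is 10 to 25 N.
- wedge: Steel wedge, 0.24 kg, loose on the bench before the stand, thin end roughly towards the bare foot. 90 mm long (x), 45 wide (y); flat below, top sloping from 14 mm thick at the butt (x -45, small round hole near it) to 1.5 mm at the tip (x +45). Origin: middle of its underside, z up. It touches the foot with the foot's centre at x +9 mm on it and jams 2 to 4 mm further; it then stays put.
- wedge_tip (a point): Middle of the lower edge of the wedge's thin end (1.5 mm thick, 45 mm wide).
- wedge_butt (a point): Middle of the wedge's upright butt face, 14 mm high and 45 mm wide, at half its height: the face to push. It slides along the bench under 1 to 2 N; once it jams under the foot the push rises to 10 N and more, and pushing on only shoves the stand.
- spray_can: Spray can, 66 mm across and about 190 mm high; origin under its middle. Leave alone.
- socket: Upright steel socket, 26 mm across, 34 mm high; origin under its middle. Leave alone.
- piston: Upright aluminium piston, 68 mm across, 51 mm high; origin under its middle. Leave alone.
- extension: Steel extension bar lying along its x, 122 mm long, 18 mm thick at most; origin under its middle. Leave alone.
Mind the look-alikes: they are no part of the job. Of the things shaped like the wedge, the steel one is meant.

How it is judged:
By the outcome, as a careful person would: the job done as asked, in the order asked, and still so for the second after the job is handed in, with the robot touching nothing.
It also fails if it takes over 54 s, if anything falls off the work surface, if the arm or the gripper's body presses on something with over 40 N, if the wrist force passes 120 N, or if a joint passes its speed limit or range.

## Robot

A 7-joint arm with a two-finger parallel gripper is mounted at the origin on the work surface. World frame = base frame: x ahead of the robot, y to its left, z up, the work surface at z = 0. Lengths are in mm, angles in degrees, forces in N, time in s.
With the tool pointing down it reaches from about 425 to 1025 mm from the base axis. Payload 9.4 kg.
Tool frame: the origin (TCP) lies at the very end of the fingers, on their centre line; the grasp point (between the pads) lies 19 mm behind it; z points along the fingers, y is the line along which they close (so a half turn about z gives the same grasp; the last joint's range is limited). The gripper opens to 93 mm and grips with 3 to 60 N. Pads are 15 mm wide; open, the fingers measure 128 mm over their backs; the gripper's body (75 mm by 188 mm) begins 65 mm behind the grasp point.
Start: joints at [59.146, 34.337, -0.143, 91.639, 0.103, 54.024, -4.572], TCP at [323.022, -649.062, 218.618] pointing down, gripper open.
Joint ranges: [-147.43, 147.43], [-19.82, 112.94], [-74.19, 73.91], [6.32, 146.72], [-59.91, 239.91], [6.04, 106.73], [-150.56, 150.56]. Speed limits (degrees/s): [127.2, 127.2, 172.46, 172.46, 180, 180, 180].

## Interface

Orientations are given as [roll, pitch, yaw] about the fixed x, y, z axes, in that order (R = Rz(yaw) Ry(pitch) Rx(roll)).
In Python, from bench import sense, viewer, bot gives the robot as it stands.
- The arm moves only by the shell command python3 -m creep 'ROWS'. ROWS is JSON, a list of rows, each an object of numbers: "grip": the closure, from 0 (fully open) to 1 (shut); "x", "y", "z": the shift along the tool's x, y, z in m; "spin": the turn about the tool's z in degrees. In form: [{"grip": .., "x": .., "y": .., "z": .., "spin": ..}, ...]. A call has 1 to 20 rows; each row shifts and turns the commanded pose from where the row before left it, along the tool's axes as they then stand; what a row does not reach is not made up. A row lasts 1/10 s, in which the tool goes at most 50 mm and 8.59 degrees, less where a joint would pass 70% of its speed; a pose out of reach is approached as far as the arm can. A call with a gripper value outside its range is refused whole. The fingers move at their own pace and stop on an object; the grip force is fixed at half the most. Time passes only in rows, so rows that do not move let the fingers close. It gives the time, the measured TCP pose, the force, the opening and the grip force at its end, in the units of the state.
- sense(): the state, without advancing time (a new reading comes with each control period).
- viewer.grab_frame(name): name is "scene" or "top" or "wrist"; returns the picture (480x640x3 uint8, red, green, blue); there is no depth.
- viewer.calibration(name): a dict with "fx", "fy", "cx", "cy" (pixels), "dist_coeffs" ([k1, k2, p1, p2, k3] as OpenCV has them; the pictures are not rectified), "rvec" (rotation vector, rad) and "tvec" (3), from world to camera coordinates, as OpenCV has them. Camera axes: x right, y down, z forward; pixel columns grow to the right and rows downward; lengths in mm; the calibration is good to about 2 mm. A picture is of the moment at which its call begins: read the wrist's pose just before it. calibration takes no time and is no camera call; for the wrist camera it gives the pose at the moment of the call.
- bot.close_job(): hands the job in; it is judged then, once.
The state is a dict: "clock": time; "q": joint angles; "joint_velocities": joint speeds; "effort": joint torques, N m; "eef_pos": TCP position; "tcp_rot": TCP orientation; "contact_force": force on the tool from outside, world axes, zero at the start; "wrist_torque": the same for the moment, N m; "opening": finger opening in mm; "grip_force": force on a finger pad.
Only numpy, scipy, OpenCV 4.12 (cv2) and the standard library are available. Lean on these libraries where they do the work, as an engineer would, in place of code of your own. Each camera call takes 0.05 s, during which the arm holds its last target. There are 200 camera calls.

## Working session

There is one attempt and no reset: what is moved stays moved. The work goes in short steps, Python scripts to look and compute and a shell command to move; the robot and the scene stay as the last step left them, time stands still between calls to the robot, and variables do not carry over. Pictures are saved under pics/ and viewed, at most 10 in all, crops included, and the job is handed in when it is done.

```bash
mkdir -p pics
python3 - <<'E'
from bench import sense, viewer
import cv2
for n in("scene","top"):
    cv2.imwrite(f"pics/{n}0.png",viewer.grab_frame(n)[:,:,::-1])
    c=viewer.calibration(n);print({k:[round(float(v),3) for v in c[k]] if hasattr(c[k],'__len__') else c[k] for k in c})
s=sense();print(s["clock"],s["eef_pos"],s["tcp_rot"],s["opening"])
E
```

```text
{'fx': 541.1526572461045, 'fy': 541.1526572461045, 'cx': 319.4604977388819, 'cy': 236.23784834362704, 'dist_coeffs': [0.004, 0.0, 0.0, 0.0, 0.0], 'rvec': [1.754, 1.829, -0.712], 'tvec': [111.685, -374.274, 1353.737]}
{'fx': 463.9102339757721, 'fy': 463.9102339757721, 'cx': 320.1105116760817, 'cy': 238.58280392174356, 'dist_coeffs': [0.039, 0.0, 0.0, 0.0, 0.0], 'rvec': [2.198, -2.131, 0.18], 'tvec': [-89.601, 553.464, 775.838]}
0.1 [ 322.78952888 -648.68609798  217.84346158] [-1.79920261e+02  8.73274356e-03  2.64578195e+01] 93.00488515063361
```

View pics/scene0.png

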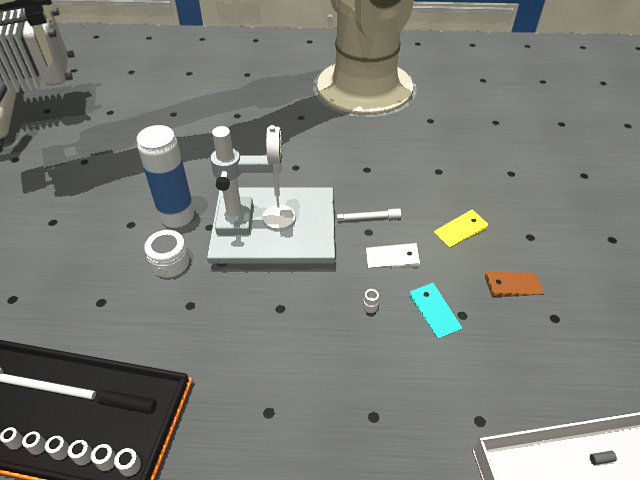

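View pics/top0.png

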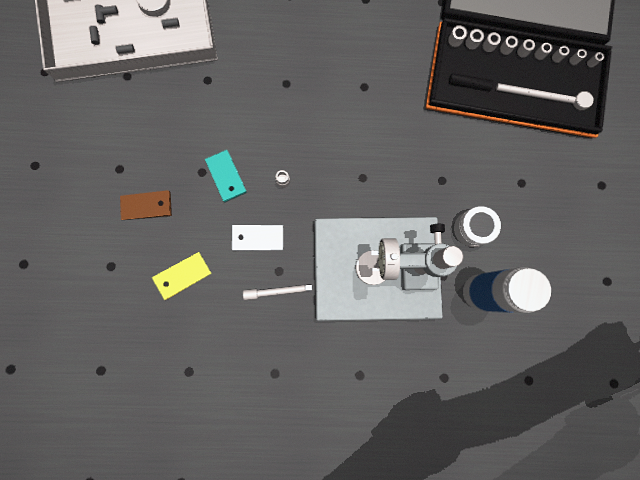

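The top view shows the grey stand with its front to the left and its bare corner at about (316,219). The steel (white-grey) wedge is at about (258,237), hole and butt at the left. Painted look-alikes lie further left, the socket is at (282,178), and the extension bar lies at (245–311, 292).

```bash
cat > h.py <<'E'
import numpy as np, cv2
from bench import sense, viewer
def ray(cal,px,z):
    K=np.array([[cal["fx"],0,cal["cx"]],[0,cal["fy"],cal["cy"]],[0,0,1]])
    n=cv2.undistortPoints(np.array([[px]],float),K,np.array(cal["dist_coeffs"],float))[0,0]
    R=cv2.Rodrigues(np.array(cal["rvec"],float))[0];t=np.array(cal["tvec"],float).ravel()
    c=-R.T@t;d=R.T@np.array([n[0],n[1],1]);return (c+d*(z-c[2])/d[2])[:2]
def quad(img,box,thr):
    x0,y0,x1,y1=box;g=cv2.cvtColor(img,cv2.COLOR_RGB2GRAY)[y0:y1,x0:x1]
    m=(g>thr).astype(np.uint8)
    c=max(cv2.findContours(m,cv2.RETR_EXTERNAL,cv2.CHAIN_APPROX_NONE)[0],key=cv2.contourArea)
    return cv2.boxPoints(cv2.minAreaRect(c))+[x0,y0]
E
python3 - <<'E'
from h import *
np.set_printoptions(precision=1,suppress=True)
im=viewer.grab_frame("top");c=viewer.calibration("top")
w=quad(im,(222,212,296,262),140);print(w.tolist())
w=w[np.argsort(w[:,0])]
for p in w[:2]:print("butt",p,ray(c,p,14))
for p in w[2:]:print("tip",p,ray(c,p,1.5))
for p in [(315.5,219),(437,218),(442.,319),(316,320.5)]:print("plate",p,ray(c,p,36))
for n,p,z in[("sock",(282,176),34),("ext",(245,295),9),("ext",(311,287),9)]:print(n,ray(c,p,z))
big=cv2.resize(im[205:330,220:460],None,fx=3.3,fy=3.3,interpolation=cv2.INTER_CUBIC)
cv2.imwrite("pics/crop.png",big[:,:,::-1])
E
```

```text
[[232.0, 225.0], [282.0, 225.0], [282.0, 249.0], [232.0, 249.0]]
butt [232. 225.] [578.9  86.6]
butt [232. 249.] [535.4  84.3]
tip [282. 225.] [584.1  -2.6]
tip [282. 249.] [539.6  -4.4]
plate (315.5, 219) [591.2 -63.3]
plate (437, 218) [ 600.4 -280. ]
plate (442.0, 319) [ 423.  -287.5]
plate (316, 320.5) [414.1 -69.5]
sock [667.7  -0.9]
ext [454.3  57.6]
ext [471.9 -59.4]
```

View pics/crop.png

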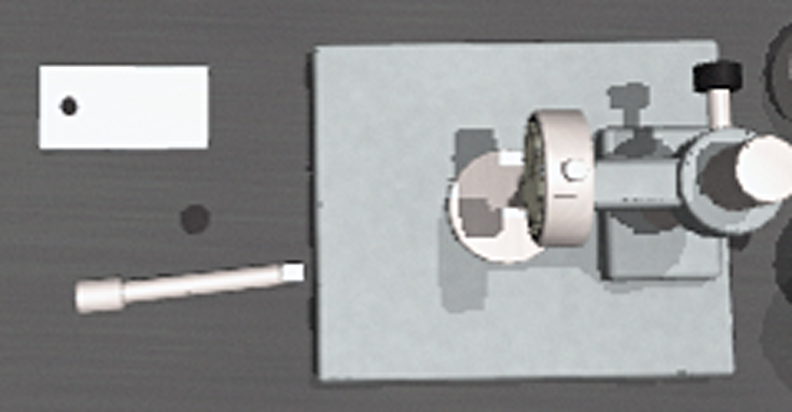

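```bash
python3 -m creep '[{"grip":1,"z":-0.04},{"grip":1,"z":-0.04,"spin":-7.65},{"grip":1,"spin":-7.65},{"grip":1,"spin":-7.65},{"grip":1,"spin":-7.65},{"grip":1,"spin":-7.65},{"grip":1,"spin":-7.65},{"grip":1,"spin":-7.65},{"grip":1,"spin":-7.65},{"grip":1,"spin":-7.65},{"grip":1}]'
```

```text
invalid input
```

```bash
python3 -m creep '[{"grip":1,"x":0,"y":0,"z":-0.04,"spin":0},{"grip":1,"x":0,"y":0,"z":-0.04,"spin":-7.65},{"grip":1,"x":0,"y":0,"z":0,"spin":-7.65},{"grip":1,"x":0,"y":0,"z":0,"spin":-7.65},{"grip":1,"x":0,"y":0,"z":0,"spin":-7.65},{"grip":1,"x":0,"y":0,"z":0,"spin":-7.65},{"grip":1,"x":0,"y":0,"z":0,"spin":-7.65},{"grip":1,"x":0,"y":0,"z":0,"spin":-7.65},{"grip":1,"x":0,"y":0,"z":0,"spin":-7.65},{"grip":1,"x":0,"y":0,"z":0,"spin":-7.65},{"grip":1,"x":0,"y":0,"z":0,"spin":0}]'
```

```text
clock: 1.25
eef_pos: [322.6, -649.1, 298.2]
tcp_rot: [-180.0, -0.0, 95.4]
contact_force: [0.4, 0.1, -0.3]
opening: 9.8
grip_force: 0.0
```

```bash
python3 -m creep '[{"grip":1,"x":0.0434,"y":0.0178,"z":0,"spin":0},{"grip":1,"x":0.0434,"y":0.0178,"z":0,"spin":0},{"grip":1,"x":0.0434,"y":0.0178,"z":0,"spin":0},{"grip":1,"x":0.0434,"y":0.0178,"z":0,"spin":0},{"grip":1,"x":0.0434,"y":0.0178,"z":0,"spin":0},{"grip":1,"x":0.0434,"y":0.0178,"z":0,"spin":0},{"grip":1,"x":0.0434,"y":0.0178,"z":0,"spin":0},{"grip":1,"x":0.0434,"y":0.0178,"z":0,"spin":0},{"grip":1,"x":0.0434,"y":0.0178,"z":0,"spin":0},{"grip":1,"x":0.0434,"y":0.0178,"z":0,"spin":0},{"grip":1,"x":0.0434,"y":0.0178,"z":0,"spin":0},{"grip":1,"x":0.0434,"y":0.0178,"z":0,"spin":0},{"grip":1,"x":0.0434,"y":0.0178,"z":0,"spin":0},{"grip":1,"x":0.0434,"y":0.0178,"z":0,"spin":0},{"grip":1,"x":0.0434,"y":0.0178,"z":0,"spin":0},{"grip":1,"x":0.0434,"y":0.0178,"z":0,"spin":0},{"grip":1,"x":0.0434,"y":0.0178,"z":0,"spin":0},{"grip":1,"x":0,"y":0,"z":0,"spin":0},{"grip":1,"x":0,"y":0,"z":0,"spin":0}]'
python3 - <<'E'
from h import *
im=viewer.grab_frame("wrist");cv2.imwrite("pics/w1.png",im[:,:,::-1])
E
```

```text
clock: 3.15
eef_pos: [555.8, 114.6, 298.2]
tcp_rot: [-180.0, -0.0, 95.3]
contact_force: [0.2, -0.5, -0.9]
opening: 0.3
grip_force: 0.0
```

View pics/w1.png

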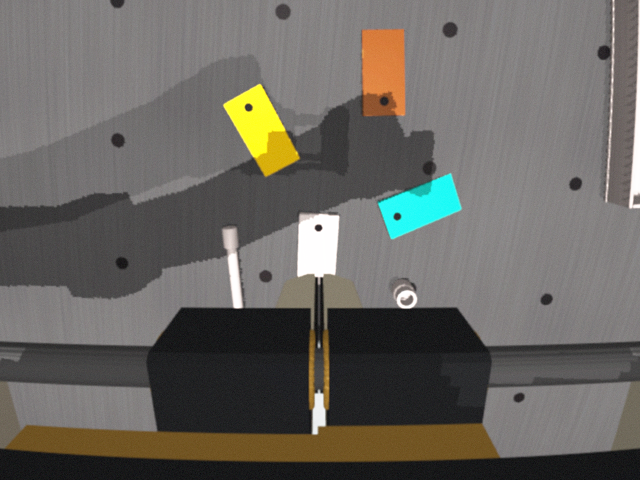

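The wrist picture shows the wedge's butt corners at (301,213) and (338,214), with its sides running down to about (299,275) and (336,275), which is straight ahead of the fingers. The yellow piece's nearest corner is at (298,158) and the cyan one's at (379,202).

Run:
```python
from h import *
np.set_printoptions(precision=1,suppress=True)
c=viewer.calibration("wrist")
for n,p,z in[("b1",(301,213),14),("b2",(338.5,214),14),("s1",(299,275),1.5+12.5*.05),("s2",(336.5,275),2),("yel",(298,158),8),("yel",(265,176),3),("cyan",(379,202),14)]:print(n,ray(c,p,z))
c=viewer.calibration("top")
for n,p in [("yel",(211,272)),("yel2",(200,253)),("cyan",(223,201))]:print(n,ray(c,p,3))
```

```text
b1 [538.5  84.3]
b2 [581.3  87. ]
s1 [541.9   3.9]
s2 [587.7   8. ]
yel [529.9 145.6]
yel [493.6 121.4]
cyan [625.8 105.1]
yel [493.8 121.2]
yel2 [527.5 142.9]
cyan [624.8 107.2]
```

```bash
python3 -m creep '[{"grip":1,"x":0,"y":0,"z":0.048,"spin":0},{"grip":1,"x":0,"y":0,"z":0.048,"spin":0},{"grip":1,"x":0,"y":0,"z":0.048,"spin":0},{"grip":1,"x":0,"y":0,"z":0.048,"spin":0},{"grip":1,"x":0,"y":0,"z":0.048,"spin":0},{"grip":1,"x":0,"y":0,"z":0.03,"spin":0},{"grip":1,"x":0,"y":0,"z":0.015,"spin":0},{"grip":1,"x":0,"y":0,"z":0.008,"spin":0},{"grip":1,"x":0,"y":0,"z":0,"spin":0}]' && python3 -m creep '[{"grip":1,"x":-0.006,"y":0,"z":0,"spin":0},{"grip":1,"x":-0.006,"y":0,"z":0,"spin":0},{"grip":1,"x":-0.006,"y":0,"z":0,"spin":0},{"grip":1,"x":-0.006,"y":0,"z":0,"spin":0},{"grip":1,"x":-0.006,"y":0,"z":0,"spin":0},{"grip":1,"x":-0.006,"y":0,"z":0,"spin":0},{"grip":1,"x":-0.006,"y":0,"z":0,"spin":0},{"grip":1,"x":-0.006,"y":0,"z":0,"spin":0},{"grip":1,"x":-0.006,"y":0,"z":0,"spin":0},{"grip":1,"x":-0.006,"y":0,"z":0,"spin":0},{"grip":1,"x":0,"y":0,"z":0,"spin":0}]'
python3 - <<'E'
from h import *
im=viewer.grab_frame("top")
cv2.imwrite("pics/t2.png",cv2.resize(im[195:330,200:360],None,fx=4,fy=4,interpolation=cv2.INTER_CUBIC)[:,:,::-1])
E
```

```text
clock: 4.1
eef_pos: [555.8, 112.0, 5.1]
tcp_rot: [-179.9, 0.1, 95.2]
contact_force: [0.0, -0.0, 0.8]
opening: 0.4
grip_force: 0.0
clock: 5.2
eef_pos: [561.5, 52.2, 5.4]
tcp_rot: [-180.0, 0.1, 95.2]
contact_force: [0.5, 0.0, 0.1]
opening: 0.1
grip_force: 0.0
```

View pics/t2.png

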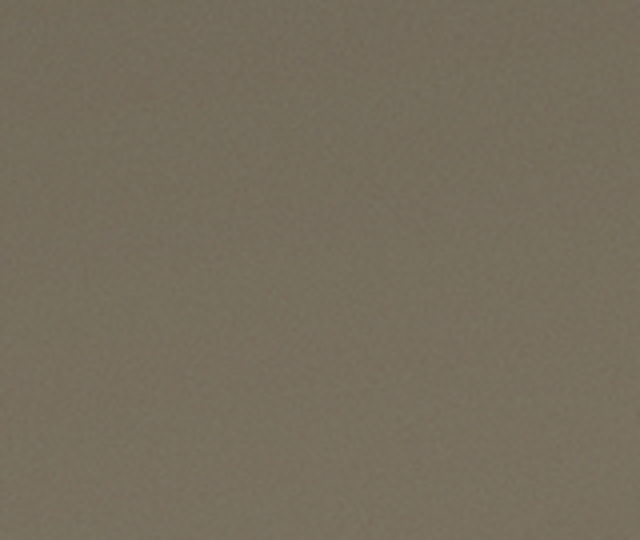

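The arm hides the view from above, so I'll use the scene camera.

Run:
```python
from h import *
im=viewer.grab_frame("scene")
cv2.imwrite("pics/s2.png",cv2.resize(im[170:320,200:400],None,fx=4,fy=4,interpolation=cv2.INTER_CUBIC)[:,:,::-1])
```

```text
(no output)
```

View pics/s2.png

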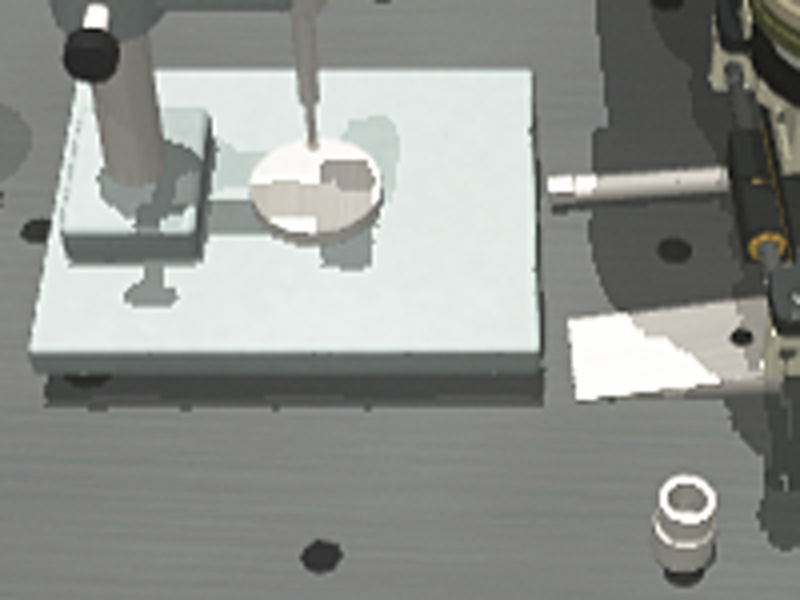

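The wedge lies against the fingers, its tip corners at crop (568,320) and (576,400). The plate's front edge runs from crop (533,70) to (540,353).

Run:
```python
from h import *
np.set_printoptions(precision=1,suppress=True)
c=viewer.calibration("scene")
for n,p,z in[("tipfar",(568,320),1.5),("tipnear",(576,400),1.5),("pl_far",(533,70),36),("pl_near",(540,353),36),("pl_backnear",(30,353),36),("pl_far_back",(78,70),36)]:print(n,ray(c,(200+p[0]/4,170+p[1]/4),z))
```

```text
tipfar [546.2 -48.2]
tipnear [592.8 -44.1]
pl_far [416.5 -67.9]
pl_near [595.7 -60.6]
pl_backnear [ 604.9 -278.5]
pl_far_back [ 425.9 -287.8]
```

```bash
python3 -m creep '[{"grip":1,"x":-0.005,"y":0.0003,"z":0,"spin":0},{"grip":1,"x":-0.005,"y":0.0003,"z":0,"spin":0},{"grip":1,"x":-0.005,"y":0.0003,"z":0,"spin":0},{"grip":1,"x":-0.005,"y":0.0003,"z":0,"spin":0},{"grip":1,"x":-0.005,"y":0.0003,"z":0,"spin":0},{"grip":1,"x":-0.005,"y":0.0003,"z":0,"spin":0},{"grip":1,"x":-0.005,"y":0.0003,"z":0,"spin":0},{"grip":1,"x":-0.005,"y":0.0003,"z":0,"spin":0},{"grip":1,"x":-0.005,"y":0,"z":0,"spin":0},{"grip":1,"x":-0.005,"y":0,"z":0,"spin":0},{"grip":1,"x":-0.005,"y":0,"z":0,"spin":0},{"grip":1,"x":-0.005,"y":0,"z":0,"spin":0},{"grip":1,"x":-0.002,"y":0,"z":0,"spin":0}]' && python3 -m creep '[{"grip":1,"x":-0.001,"y":0,"z":0,"spin":0},{"grip":1,"x":-0.001,"y":0,"z":0,"spin":0},{"grip":1,"x":-0.001,"y":0,"z":0,"spin":0}]'
```

```text
clock: 6.6
eef_pos: [569.8, -8.4, 5.6]
tcp_rot: [-180.0, 0.0, 95.3]
contact_force: [-1.4, 0.6, -1.5]
opening: 0.5
grip_force: 0.5
clock: 6.9
eef_pos: [570.0, -10.5, 5.6]
tcp_rot: [180.0, -0.0, 95.3]
contact_force: [-0.4, 0.3, -0.2]
opening: 0.6
grip_force: 0.5
```

```bash
python3 -m creep '[{"grip":1,"x":-0.001,"y":0,"z":0,"spin":0},{"grip":1,"x":-0.001,"y":0,"z":0,"spin":0},{"grip":1,"x":-0.001,"y":0,"z":0,"spin":0}]' && python3 -m creep '[{"grip":1,"x":-0.001,"y":0,"z":0,"spin":0},{"grip":1,"x":-0.001,"y":0,"z":0,"spin":0}]'&& python3 -m creep '[{"grip":1,"x":-0.001,"y":0,"z":0,"spin":0}]'
```

```text
clock: 7.2
eef_pos: [570.3, -13.7, 5.6]
tcp_rot: [-180.0, -0.0, 95.3]
contact_force: [0.9, 1.7, -0.9]
opening: 0.3
grip_force: 0.5
clock: 7.4
eef_pos: [570.5, -15.7, 5.6]
tcp_rot: [-180.0, -0.0, 95.3]
contact_force: [0.2, 1.9, -0.9]
opening: 0.3
grip_force: 0.5
clock: 7.5
eef_pos: [570.6, -16.7, 5.6]
tcp_rot: [180.0, 0.0, 95.3]
contact_force: [0.2, 2.2, 0.3]
opening: 0.4
grip_force: 0.5
```

```bash
python3 -m creep '[{"grip":1,"x":-0.001,"y":0,"z":0,"spin":0}]' && python3 -m creep '[{"grip":1,"x":-0.001,"y":0,"z":0,"spin":0}]'&& python3 -m creep '[{"grip":1,"x":-0.001,"y":0,"z":0,"spin":0}]'
```

```text
clock: 7.6
eef_pos: [570.7, -17.7, 5.6]
tcp_rot: [-180.0, 0.0, 95.3]
contact_force: [0.3, 1.2, -0.1]
opening: 0.1
grip_force: 0.5
clock: 7.7
eef_pos: [570.7, -18.7, 5.6]
tcp_rot: [-180.0, 0.0, 95.3]
contact_force: [-0.9, 0.3, -1.3]
opening: 0.4
grip_force: 0.5
clock: 7.8
eef_pos: [570.8, -19.7, 5.6]
tcp_rot: [180.0, -0.0, 95.3]
contact_force: [-0.0, 2.0, 0.3]
opening: 0.1
grip_force: 0.8
```

```bash
python3 -m creep '[{"grip":1,"x":-0.001,"y":0,"z":0,"spin":0}]' && python3 -m creep '[{"grip":1,"x":-0.001,"y":0,"z":0,"spin":0}]'
```

```text
clock: 7.9
eef_pos: [570.9, -20.4, 5.6]
tcp_rot: [180.0, -0.0, 95.3]
contact_force: [-0.5, 3.0, 0.0]
opening: 0.9
grip_force: 1.5
clock: 8.0
eef_pos: [571.0, -20.9, 5.6]
tcp_rot: [180.0, -0.1, 95.3]
contact_force: [-0.9, 4.3, -0.2]
opening: 0.5
grip_force: 2.5
```

Contact has begun: the force is rising.

```bash
python3 -m creep '[{"grip":1,"x":-0.001,"y":0,"z":0,"spin":0}]' && python3 -m creep '[{"grip":1,"x":-0.001,"y":0,"z":0,"spin":0}]'
```

```text
clock: 8.1
eef_pos: [571.1, -21.4, 5.6]
tcp_rot: [180.0, -0.1, 95.4]
contact_force: [-1.6, 6.9, -0.9]
opening: 0.3
grip_force: 3.5
clock: 8.2
eef_pos: [571.2, -21.7, 5.6]
tcp_rot: [180.0, -0.1, 95.4]
contact_force: [-1.6, 8.2, 0.3]
opening: 0.9
grip_force: 4.4
```

```bash
python3 -m creep '[{"grip":1,"x":-0.001,"y":0,"z":0,"spin":0}]' && python3 -m creep '[{"grip":1,"x":-0.001,"y":0,"z":0,"spin":0}]'
```

```text
clock: 8.3
eef_pos: [571.3, -22.1, 5.6]
tcp_rot: [179.9, -0.2, 95.4]
contact_force: [-1.5, 11.3, -0.2]
opening: 0.4
grip_force: 5.4
clock: 8.4
eef_pos: [571.4, -22.4, 5.6]
tcp_rot: [179.9, -0.2, 95.5]
contact_force: [-1.6, 12.7, -0.7]
opening: 0.4
grip_force: 6.3
```

```bash
python3 -m creep '[{"grip":1,"x":-0.001,"y":0,"z":0,"spin":0}]' && python3 -m creep '[{"grip":1,"x":0,"y":0,"z":0,"spin":0},{"grip":1,"x":0,"y":0,"z":0,"spin":0}]'
```

```text
clock: 8.5
eef_pos: [571.5, -22.6, 5.6]
tcp_rot: [179.9, -0.3, 95.5]
contact_force: [-2.5, 14.6, -1.2]
opening: 0.6
grip_force: 7.3
clock: 8.7
eef_pos: [571.5, -22.7, 5.7]
tcp_rot: [179.9, -0.3, 95.5]
contact_force: [-2.3, 13.4, 0.5]
opening: 0.3
grip_force: 6.4
```

```bash
python3 -m creep '[{"grip":1,"x":0.004,"y":0,"z":0,"spin":0},{"grip":1,"x":0.006,"y":0,"z":0,"spin":0},{"grip":1,"x":0.01,"y":0,"z":0,"spin":0},{"grip":1,"x":0.01,"y":0,"z":-0.005,"spin":0},{"grip":1,"x":0.02,"y":0,"z":-0.04,"spin":0},{"grip":1,"x":0.02,"y":0,"z":-0.04,"spin":0},{"grip":1,"x":0,"y":0,"z":-0.04,"spin":0},{"grip":1,"x":0,"y":0,"z":-0.02,"spin":0},{"grip":1,"x":0,"y":0,"z":0,"spin":0}]'
python3 - <<'E'
from h import *
im=viewer.grab_frame("scene")
cv2.imwrite("pics/s3.png",cv2.resize(im[170:320,200:400],None,fx=4,fy=4,interpolation=cv2.INTER_CUBIC)[:,:,::-1])
E
```

```text
clock: 9.6
eef_pos: [566.4, 44.1, 154.0]
tcp_rot: [179.7, 0.0, 95.3]
contact_force: [-0.0, -0.2, 0.4]
opening: 0.8
grip_force: 0.0
```

View pics/s3.png

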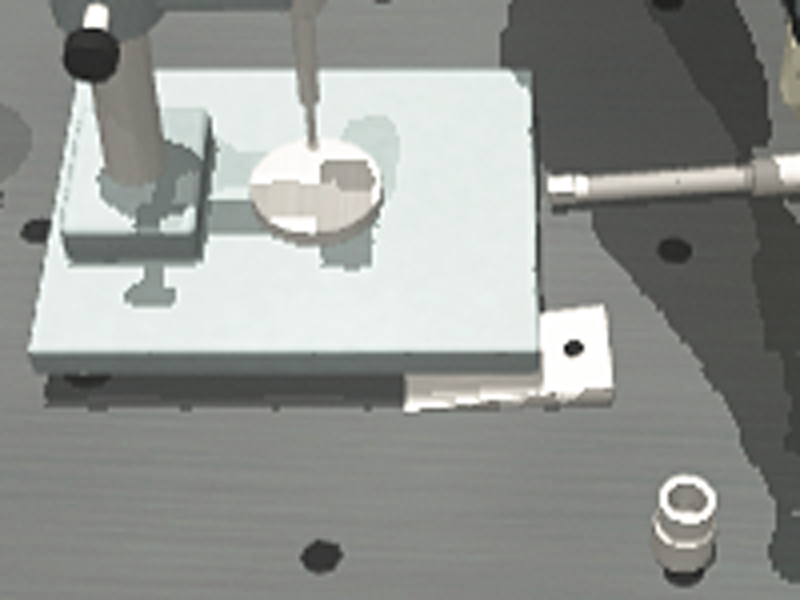

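The wedge is under the bare corner with its butt, crop (540–612, 306–400), still showing, and the plate has not visibly moved.

Run:
```python
from h import *
np.set_printoptions(precision=1,suppress=True)
c=viewer.calibration("scene")
for n,p,z in[("bfar",(605,306),14),("bnear",(612,388),14),("tipnear",(405,411),0),("pl_near",(540,353),36)]:print(n,ray(c,(200+p[0]/4,170+p[1]/4),z))
print(sense()["eef_pos"])
```

```text
bfar [548.1 -31.9]
bnear [595.6 -28.8]
tipnear [ 601. -119.]
pl_near [595.7 -60.6]
[565.6  43.6 152.1]
```

```bash
python3 -m creep '[{"grip":1,"x":-0.02,"y":-0.0005,"z":0,"spin":0},{"grip":1,"x":-0.032,"y":-0.0005,"z":0,"spin":0},{"grip":1,"x":-0.032,"y":-0.0005,"z":0,"spin":0},{"grip":1,"x":-0.03,"y":-0.0005,"z":0,"spin":0},{"grip":1,"x":-0.013,"y":-0.0005,"z":0.02,"spin":0},{"grip":1,"x":0,"y":0,"z":0.035,"spin":0},{"grip":1,"x":0,"y":0,"z":0.03,"spin":0},{"grip":1,"x":0,"y":0,"z":0.015,"spin":0},{"grip":1,"x":0,"y":0,"z":0.005,"spin":0},{"grip":1,"x":0,"y":0,"z":0.005,"spin":0},{"grip":1,"x":0,"y":0,"z":0,"spin":0}]'
```

```text
clock: 10.75
eef_pos: [574.1, -83.3, 40.2]
tcp_rot: [-180.0, -0.0, 95.3]
contact_force: [-0.5, -1.3, -0.0]
opening: 0.6
grip_force: 0.0
```

```bash
python3 -m creep '[{"grip":1,"x":0,"y":0,"z":0.001,"spin":0},{"grip":1,"x":0,"y":0,"z":0.001,"spin":0},{"grip":1,"x":0,"y":0,"z":0.001,"spin":0}]' && python3 -m creep '[{"grip":1,"x":0,"y":0,"z":0.001,"spin":0},{"grip":1,"x":0,"y":0,"z":0.001,"spin":0}]'
```

```text
clock: 11.05
eef_pos: [574.6, -83.7, 38.2]
tcp_rot: [179.9, 0.0, 95.3]
contact_force: [-0.3, 1.0, -0.1]
opening: 0.5
grip_force: 0.0
clock: 11.25
eef_pos: [574.5, -83.7, 36.2]
tcp_rot: [180.0, 0.0, 95.3]
contact_force: [-4.2, 0.8, 20.4]
opening: 0.6
grip_force: 10.0
```

```bash
python3 -m creep '[{"grip":1,"x":0,"y":0,"z":0.001,"spin":0}]'; python3 -m creep '[{"grip":1,"x":0,"y":0,"z":0.001,"spin":0}]'
```

```text
clock: 11.35
eef_pos: [574.5, -83.6, 36.1]
tcp_rot: [180.0, 0.1, 95.3]
contact_force: [-6.7, -0.4, 29.7]
opening: 0.3
grip_force: 15.0
clock: 11.45
eef_pos: [574.5, -83.6, 35.9]
tcp_rot: [179.9, 0.1, 95.3]
contact_force: [-9.6, -0.5, 40.7]
opening: 0.4
grip_force: 20.5
```

That was stiffer than wanted at 40 N, so I'll ease back to about 18 N and hold.

```bash
python3 -m creep '[{"grip":1,"x":0,"y":0,"z":-0.001,"spin":0},{"grip":1,"x":0,"y":0,"z":-0.0012,"spin":0},{"grip":1,"x":0,"y":0,"z":0,"spin":0}]'; python3 -m creep '[{"grip":1,"x":0,"y":0,"z":0,"spin":0},{"grip":1,"x":0,"y":0,"z":0,"spin":0},{"grip":1,"x":0,"y":0,"z":0,"spin":0},{"grip":1,"x":0,"y":0,"z":0,"spin":0},{"grip":1,"x":0,"y":0,"z":0,"spin":0}]'
```

```text
clock: 11.75
eef_pos: [574.5, -83.7, 36.3]
tcp_rot: [180.0, 0.0, 95.3]
contact_force: [-0.7, 0.8, 10.3]
opening: 0.4
grip_force: 5.4
clock: 12.25
eef_pos: [574.5, -83.7, 36.3]
tcp_rot: [180.0, 0.0, 95.3]
contact_force: [-2.4, -1.0, 10.1]
opening: 0.7
grip_force: 5.1
```

```bash
python3 -m creep '[{"grip":1,"x":0,"y":0,"z":0.0007,"spin":0},{"grip":1,"x":0,"y":0,"z":0,"spin":0},{"grip":1,"x":0,"y":0,"z":0,"spin":0},{"grip":1,"x":0,"y":0,"z":0,"spin":0},{"grip":1,"x":0,"y":0,"z":0,"spin":0},{"grip":1,"x":0,"y":0,"z":0,"spin":0}]'; python3 -m creep '[{"grip":1,"x":0,"y":0,"z":-0.002,"spin":0},{"grip":1,"x":0,"y":0,"z":-0.01,"spin":0},{"grip":1,"x":0,"y":0,"z":-0.04,"spin":0},{"grip":1,"x":0,"y":0,"z":-0.05,"spin":0},{"grip":1,"x":0.03,"y":0,"z":-0.04,"spin":0},{"grip":1,"x":0.04,"y":0,"z":-0.03,"spin":0},{"grip":1,"x":0.045,"y":0,"z":-0.02,"spin":0},{"grip":1,"x":0.045,"y":0,"z":-0.02,"spin":0},{"grip":1,"x":0.045,"y":0,"z":0,"spin":0},{"grip":1,"x":0.045,"y":0,"z":0,"spin":0},{"grip":1,"x":0.045,"y":0,"z":0,"spin":0},{"grip":1,"x":0.045,"y":0,"z":0,"spin":0},{"grip":1,"x":0.03,"y":0,"z":0,"spin":0},{"grip":1,"x":0,"y":0,"z":0,"spin":0},{"grip":1,"x":0,"y":0,"z":0,"spin":0}]'
python3 - <<'E'
from h import *
im=viewer.grab_frame("scene")
cv2.imwrite("pics/s4.png",cv2.resize(im[140:320,140:400],None,fx=3,fy=3,interpolation=cv2.INTER_CUBIC)[:,:,::-1])
E
```

```text
clock: 12.85
eef_pos: [574.5, -83.7, 36.3]
tcp_rot: [180.0, 0.0, 95.3]
contact_force: [-2.6, 0.5, 18.6]
opening: 0.4
grip_force: 9.0
clock: 14.35
eef_pos: [539.6, 285.1, 247.1]
tcp_rot: [-180.0, 0.0, 95.4]
contact_force: [-0.2, -1.0, -0.7]
opening: 0.4
grip_force: 0.0
```

View pics/s4.png

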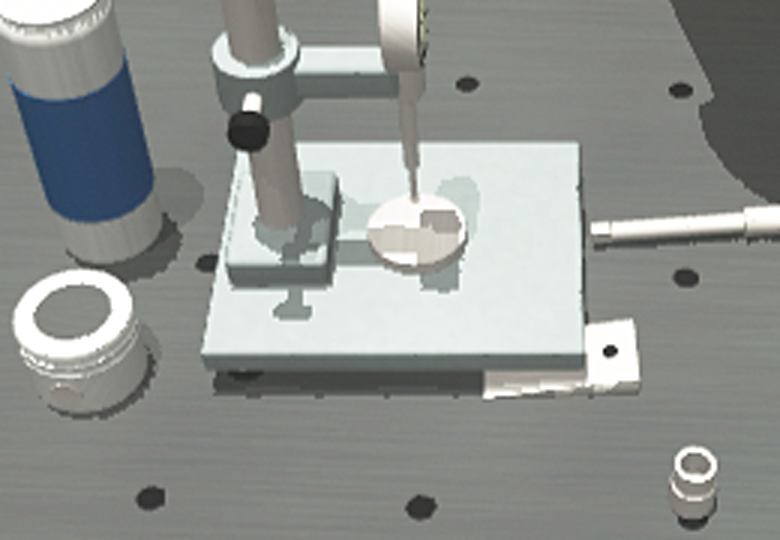

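The wedge is still under the corner (butt at crop (585–638, 320–392)), and the stand and the other things are where they were. The corner did not sink under 18 N, with the fingertips staying at 36.3 mm.

```bash
python3 -c "
from bench import bot
print(bot.close_job())"
```

```text
the job is handed in; nothing more can be done
None
```

The steel wedge is jammed under the bare foot (pushed to about 14 N) and the corner held at 36 mm under an 18 N press; that press briefly overshot to about 41 N, above the 10–25 N asked. The stand and everything else look unmoved, the arm finished clear, and the job was handed in at about 14 s.

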